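# Chock the rocking drying stand

## Robot

A 6-joint arm with a two-finger parallel gripper is mounted at the origin on a cart in front of the work surface, level with it; the furniture and walls round the work are solid. World frame = base frame: x ahead of the robot, y to its left, z up, the work surface at z = 0. Lengths are in m, angles in rad, forces in N, time in s.
With the tool pointing down it reaches from about 0.35 to 0.975 m from the base axis. Payload 4.9 kg.
Tool frame: the origin (TCP) lies midway between the tips of the shut fingers; the grasp point (between the pads) lies 19 mm behind it; z points along the fingers, y is the line along which they close (so a half turn about z gives the same grasp; the last joint's range is limited). The gripper opens to 85 mm and grips with 20 to 120 N. Pads are 22 mm wide; open, the fingers measure 114 mm over their backs; the gripper's body (76 mm by 85 mm) begins 54 mm behind the grasp point. The pads swing forward as they close: fully open they stand 13 mm farther back than shut.
Start: joints at [1.125, 0.053, 1.613, -0, 1.476, -0.119], TCP at [0.201, 0.592, 0.231] pointing down, gripper open.
Joint ranges: [-3.01, 3.01], [-1.01, 2.22], [0.06, 2.58], [-1.02, 4.17], [0.09, 2.62], [-3.14, 3.14]. Speed limits (rad/s): [2.57, 2.57, 3.14, 3.14, 3.14, 3.14].

## Interface

Orientations are given as a rotation vector (axis times angle).
In Python, from station import ctrl, optics, job gives the robot as it stands.
- The arm moves only by the shell command python3 -m jog 'ROWS' [OPENING] [FORCE]. ROWS is JSON, a list of rows, each a list of 2 entries, a list of its own where there are three numbers: the shift along the tool's x, y, z in m, then the turn, a rotation vector about the tool's x, y, z in rad. A call has 1 to 5 rows; each row is the pose to reach, as a shift and turn from the pose commanded when the call began, along the tool's axes at that moment; what a row does not reach only later rows make up. A row lasts 1/10 s, in which the tool goes at most 50 mm and 8.59 degrees, less where a joint would pass 70% of its speed; a pose out of reach is approached as far as the arm can. A call with a gripper value outside its range is refused whole. OPENING is the opening, from 0 (shut) to 1 (fully open), set as the call begins (- or left out, the last holds). The fingers move at their own pace and stop on an object; FORCE is the grip in N (left out, the last holds). Time passes only in rows, so rows that repeat a pose let the fingers close. It gives the time, the measured TCP pose, the force, the opening and the grip force at its end, in the units of the state.
- ctrl.get_obs(): the state, without advancing time (a new reading comes with each control period).
- optics.get_image(name): name is "side" or "top" or "wrist"; returns a dict with "image" (384x512x3 uint8, blue, green, red), "fx", "fy", "cx", "cy" (pixels), "rvec" (rotation vector, rad) and "tvec" (3), from world to camera coordinates, as OpenCV has them; the wrist camera has in their place "mount" (4x4, takes a point from camera to tool coordinates, whose origin is the TCP and whose axes are the flange's). Camera axes: x right, y down, z forward; pixel columns grow to the right and rows downward; lengths in m; the calibration is good to about 2 mm. A picture is of the moment at which its call begins: read the wrist's pose just before it. There is no depth.
- job.finish_job(): hands the job in; it is judged then, once.
The state is a dict: "t": time; "q": joint angles; "dq": joint speeds; "effort": joint torques, N m; "tool_pos": TCP position; "tool_rot": TCP orientation; "contact_force": force on the tool from outside, world axes, zero at the start; "wrist_torque": the same for the moment, N m; "opening": finger opening in m; "grip_force": force on a finger pad.
Only numpy, scipy, OpenCV 4.12 (cv2) and the standard library are available. Lean on these libraries where they do the work, as an engineer would, in place of code of your own. Each camera call takes 0.05 s, during which the arm holds its last target. There are 200 camera calls.

## Task

The low wooden drying stand with the pot on it rocks, because its short front-left foot hangs clear of the bench. With the fingertips, push the wooden wedge lying to the left of it toe first under that foot until it is snug and takes some of the weight, without jacking the stand out of level, then press down firmly with a fingertip on the stand's corner above that foot to feel that it no longer rocks, and let go. Push and press only: do not lift the wedge, the stand or the pot, do not shove the stand away, and leave the other things alone.

Things in the scene. Friction and masses are not known exactly. Their poses are not given: they have to be found in the camera images.
- stand: Loose honey-coloured slatted stand, 150 x 150 mm, deck 50 mm high, 0.83 kg; origin: centre of the plane of the soles; -x is the front (faces the robot), +y left, z up. Legs at x, y = +-60 mm with black feet 24 mm across. The front-left foot (-60, +60) is seized 4 to 9 mm short (varies, rigid): the stand rests level on the other three and rocks about a diagonal when about 2 N presses that corner
- short_foot (a point): point of the stand under the centre of the short front-left foot, where its sole would be if it were full length (bench level while the stand is level)
- corner (a point): top of the deck (50 mm above the bench) straight above the short foot: the place to press
- wedge: Loose dark wooden wedge, 90 mm long (x), 44 mm wide (y), 0.07 kg, lying flat to the left (stand's +y side) of the short foot and pointing roughly at it; flat underside, origin at the middle of the underside; its top slopes evenly from 16 mm high at the butt (-x end, the left end, away from the stand) to 2 mm at the toe (+x end)
- wedge_toe (a point): bench-level middle of the wedge's thin toe edge (+x end)
- wedge_butt (a point): middle of the wedge's upright butt face (-x end), 8 mm above its underside: the place to push. Sliding takes under 1 N; the force rises to several newtons over a few mm as the foot is loaded; past that the wedge lifts the corner and the stand rocks another way
- pot: Loose leather-hard clay tumbler, 68 mm across, 86 mm high, 0.24 kg, upright on the stand near its rear right corner; origin under its base
- jar: Bystander: loose glaze jar with black lid, 58 mm across, 73 mm high; origin under its base
- stamp: Bystander: loose turned wooden stamp, 27 mm across, 61 mm high; origin under its base
- tape: Bystander: loose roll of masking tape lying flat, 104 mm across, 25 mm high; origin under its middle
- rib: Bystander: loose red rubber kidney, 52 x 96 x 9 mm, lying flat; origin under its middle

How it is judged:
By the outcome, as a careful person would: the job done as asked, in the order asked, and still so for the second after the job is handed in, with the robot touching nothing.
It also fails if it takes over 58 s, if anything falls off the work surface, if the arm or the gripper's body presses on something with over 40 N, if the wrist force passes 120 N, or if a joint passes its speed limit or range.

## Working session

There is one attempt and no reset: what is moved stays moved. The work goes in short steps, Python scripts to look and compute and a shell command to move; the robot and the scene stay as the last step left them, time stands still between calls to the robot, and variables do not carry over. Pictures are saved under pics/ and viewed, at most 10 in all, crops included, and the job is handed in when it is done.

```bash
ls; mkdir -p pics; python3 - <<'E'
from station import ctrl, optics
import cv2
o=ctrl.get_obs(); print(o['t'],o['tool_pos'],o['tool_rot'],o['contact_force'],o['opening'])
for n in ('top','side'):
    d=optics.get_image(n); cv2.imwrite(f'pics/{n}0.png',cv2.resize(d['image'],None,fx=1.5,fy=1.5,interpolation=cv2.INTER_CUBIC)); print(n,d['fx'],d['cx'],d['cy'],d['rvec'],d['tvec'])
E
```

```text
pics
0.0 [0.20037123 0.59134266 0.23005976] [-0.51103567 -3.09916178  0.00312435] [0.79058125 0.33800352 0.35258211] 0.08554197997767764
top 383.63843702525435 256.564951928411 186.37860920599672 [ 2.12401356 -2.12655381  0.18268827] [-0.04225961  0.56347846  1.0946755 ]
side 350.62604455176 263.29897372532764 195.63537692366322 [ 0.78498591 -2.54132268  1.17290399] [0.45433652 0.28695469 0.64691404]
```

View pics/top0.png

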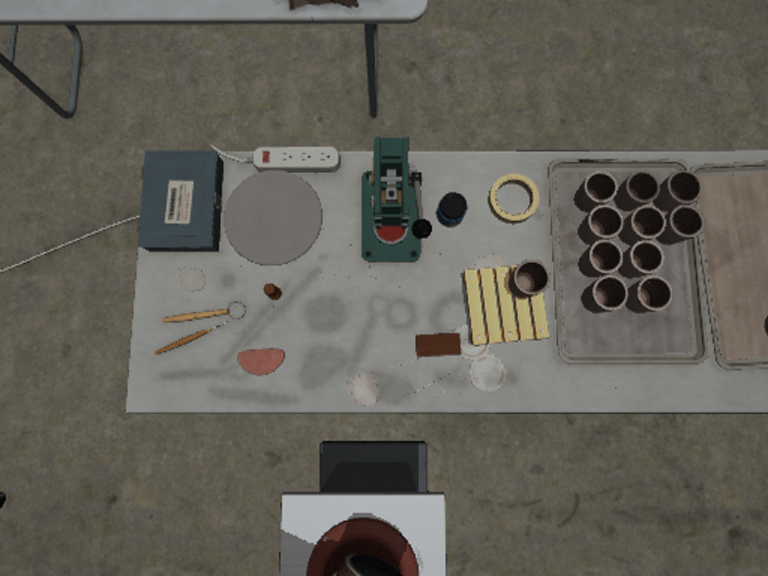

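View pics/side0.png

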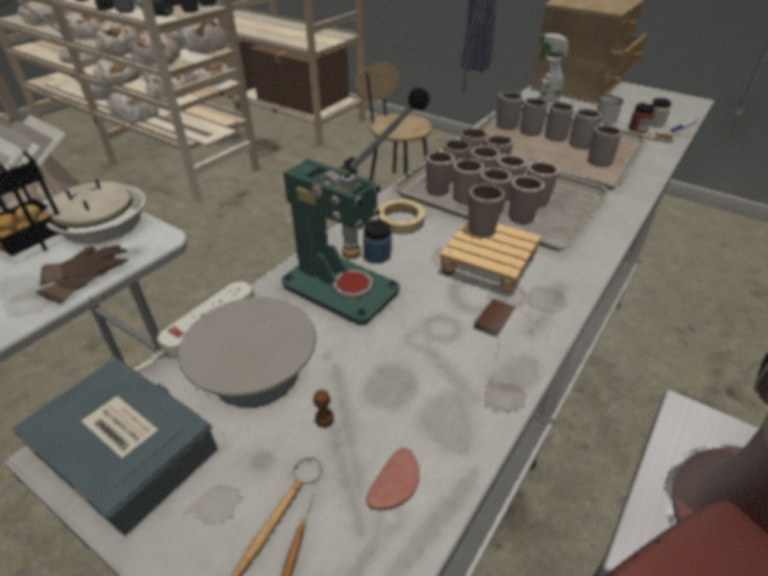

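The top view shows the stand deck around (463–548, 265–345), the pot at (530, 278) and the wedge at (416–461, 333–357), in 1.5x pixels. The toe points right towards the stand, and the jar, tape, rib and stamp are well clear.

```bash
cat > h.py <<'E'
import numpy as np, cv2
from station import ctrl, optics
from scipy.spatial.transform import Rotation as R
def K(d): return np.array([[d['fx'],0,d['cx']],[0,d['fy'],d['cy']],[0,0,1]])
def ext(d,o=None):
    """world->camera R,t"""
    if 'rvec' in d: return cv2.Rodrigues(np.array(d['rvec'],float))[0],np.array(d['tvec'],float)
    T=np.eye(4);T[:3,:3]=R.from_rotvec(o['tool_rot']).as_matrix();T[:3,3]=o['tool_pos']
    W=np.linalg.inv(T@np.array(d['mount'])); return W[:3,:3],W[:3,3]
def back(d,px,z,o=None):
    r,t=ext(d,o); px=np.atleast_2d(px).astype(float)
    ray=(np.linalg.inv(K(d))@np.c_[px,np.ones(len(px))].T).T@r; c=-r.T@t
    return c+ray*((z-c[2])/ray[:,2])[:,None]
def proj(d,P,o=None):
    r,t=ext(d,o); p=(K(d)@(r@np.atleast_2d(P).T+t[:,None])).T; return p[:,:2]/p[:,2:]
E
python3 - <<'E'
from h import *
np.set_printoptions(precision=4,suppress=True)
d=optics.get_image('top')
print('base,tcp px*1.5',proj(d,[[0,0,0],ctrl.get_obs()['tool_pos']])*1.5)
im=d['image'];hsv=cv2.cvtColor(im,cv2.COLOR_BGR2HSV)
def rect(lo,hi,box):
    m=cv2.inRange(hsv,lo,hi);k=np.zeros_like(m);x0,y0,x1,y1=box;k[y0:y1,x0:x1]=m[y0:y1,x0:x1]
    k=cv2.morphologyEx(k,cv2.MORPH_OPEN,np.ones((2,2)))
    return cv2.minAreaRect(np.argwhere(k)[:,::-1].astype(np.float32))
for n,b,lo,hi,z in(('wedge',(265,215,310,245),(0,70,20),(20,255,130),.009),('stand',(300,170,372,235),(15,60,130),(35,255,255),.05)):
    r=rect(lo,hi,b); c=back(d,cv2.boxPoints(r),z)
    print(n,r,'\n',c,'\nsides',np.linalg.norm(np.diff(c,axis=0),axis=1),'centre',c.mean(0))
E
```

```text
base,tcp px*1.5 [[362.6321 575.7817]
 [-18.1514 486.6537]]
wedge ((292.6948547363281, 230.31207275390625), (14.32817268371582, 28.9499568939209), 86.633544921875) 
 [[ 0.4545 -0.1072  0.009 ]
 [ 0.4596 -0.195   0.009 ]
 [ 0.4164 -0.1966  0.009 ]
 [ 0.4114 -0.1093  0.009 ]] 
sides [0.088  0.0432 0.0874] centre [ 0.4355 -0.152   0.009 ]
stand ((338.47509765625, 203.29571533203125), (51.0123176574707, 50.600730895996094), 83.04703521728516) 
 [[ 0.5794 -0.2035  0.05  ]
 [ 0.5978 -0.3543  0.05  ]
 [ 0.4465 -0.365   0.05  ]
 [ 0.4288 -0.2177  0.05  ]] 
sides [0.1519 0.1517 0.1483] centre [ 0.5131 -0.2851  0.05  ]
```

```bash
cat > to.py <<'E'
import sys
from h import *
# target TCP x y z and heading (deg) of tool x in world, tool pointing down
x,y,z,h=map(float,sys.argv[1:5]); o=ctrl.get_obs()
r=R.from_rotvec(o['tool_rot']); a=np.radians(h); c,s=np.cos(a),np.sin(a)
g=R.from_matrix(np.array([[c,s,0],[s,-c,0],[0,0,-1]]))
print('shift',r.inv().apply(np.array([x,y,z])-o['tool_pos']).round(4),'turn',(r.inv()*g).as_rotvec().round(4),'t',o['t'],'q',np.round(o['q'],2))
E
python3 to.py 0.43 -0.06 0.2 93.3
python3 -m jog '[[[-0.429,-0.542,0.03],[0,0,1.18]],[[-0.429,-0.542,0.03],[0,0,1.18]],[[-0.429,-0.542,0.03],[0,0,1.18]],[[-0.429,-0.542,0.03],[0,0,1.18]],[[-0.429,-0.542,0.03],[0,0,1.18]]]' 0
python3 to.py 0.43 -0.06 0.2 93.3
```

```text
shift [-0.4266 -0.5433  0.0311] turn [-1.5000e-03  8.0000e-04  1.1864e+00] t 0.15 q [ 1.13  0.05  1.61  0.    1.48 -0.12]
t: 0.65
tool_pos: [0.2846, 0.3548, 0.22]
tool_rot: [1.618, 2.693, -0.0]
contact_force: [0.3, 0.5, 0.7]
opening: 0.0124
grip_force: 0.0
shift [-0.4345 -0.0664  0.0201] turn [-1.000e-04  3.000e-04  4.311e-01] t 0.65 q [ 0.73 -0.37  2.01 -0.    1.5   0.24]
```

```bash
python3 -m jog '[[[-0.43,-0.066,0.02],[0,0,0.43]],[[-0.43,-0.066,0.02],[0,0,0.43]],[[-0.43,-0.066,0.02],[0,0,0.43]],[[-0.43,-0.066,0.02],[0,0,0.43]],[[-0.43,-0.066,0.02],[0,0,0.43]]]'
python3 to.py 0.43 -0.06 0.2 93.3
```

```text
t: 1.15
tool_pos: [0.3683, 0.1195, 0.2089]
tool_rot: [2.148, 2.291, 0.001]
contact_force: [0.5, 0.2, -0.6]
opening: -0.0001
grip_force: 0.0
shift [-0.1831  0.05    0.0089] turn [ 0.001  -0.0001  0.0067] t 1.15 q [ 0.12 -0.56  2.16  0.    1.55  0.06]
```

```bash
python3 -m jog '[[[-0.18,0.012,0.003],[0,0,0]],[[-0.18,0.012,0.003],[0,0,0]],[[-0.18,0.012,0.003],[0,0,0]],[[-0.18,0.012,0.003],[0,0,0]],[[-0.18,0.012,0.003],[0,0,0]]]'
python3 to.py 0.43 -0.06 0.2 93.3
python3 - <<'E'
from h import *
o=ctrl.get_obs(); d=optics.get_image('wrist'); cv2.imwrite('pics/w1.png',cv2.resize(d['image'],None,fx=1.5,fy=1.5,interpolation=cv2.INTER_CUBIC))
np.savez('w1.npz',im=d['image'])
print('foot,butt,toe,tcp px*1.5',(proj(d,[[.447,-.231,0],[.433,-.108,.008],[.438,-.196,0],o['tool_pos']],o)*1.5).round())
E
```

```text
t: 1.65
tool_pos: [0.3916, -0.0605, 0.2057]
tool_rot: [-2.156, -2.285, 0.001]
contact_force: [0.4, 0.7, -1.0]
opening: 0.0002
grip_force: 0.0
shift [-0.0018  0.0384  0.0057] turn [-0.0007  0.0005  0.0003] t 1.65 q [-0.34 -0.53  2.14 -0.    1.53 -0.4 ]
foot,butt,toe,tcp px*1.5 [[435. 463.]
 [432. 321.]
 [428. 424.]
 [377. 376.]]
```

View pics/w1.png

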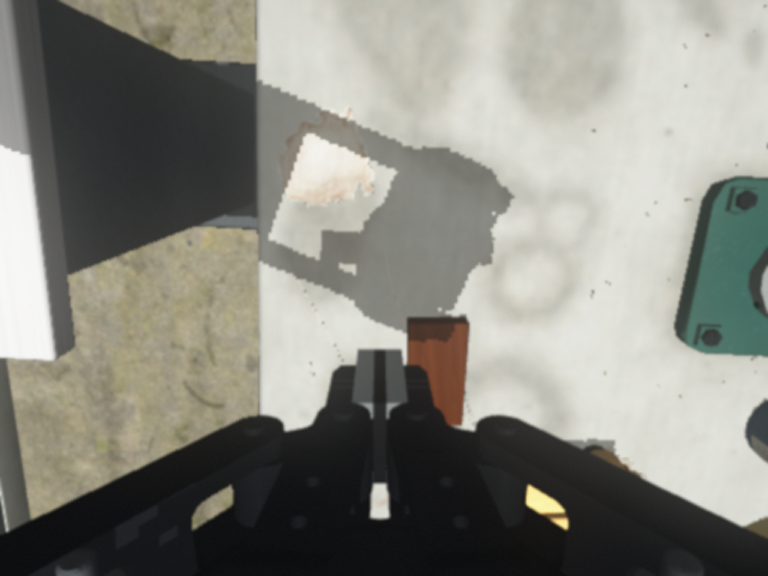

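Wrist view: the wedge is at (407–468, 318–424), with the butt's top edge at row 318 and its middle at (437, 322). That is within about 4 mm of the prediction.

```bash
python3 - <<'E'
from h import *
np.set_printoptions(precision=4,suppress=True)
o=ctrl.get_obs(); d=optics.get_image('wrist')
print(back(d,np.array([[407,318],[468,318]])/1.5,.016,o)); print('toe R corner',back(d,np.array([[462,424]])/1.5,.002,o))
d=optics.get_image('top');s=optics.get_image('side')
# side-view check of stand corners: project measured deck corners
print(proj(s,[[.5794,-.2035,.05],[.5978,-.3543,.05],[.4465,-.365,.05],[.4288,-.2177,.05]])*1.5)
print('wedge',proj(s,[[.4545,-.1072,.016],[.4596,-.195,0],[.4164,-.1966,0],[.4114,-.1093,.016]])*1.5)
E
python3 to.py 0.435 -0.075 0.05 93.3
```

```text
[[ 0.4137 -0.102   0.016 ]
 [ 0.4568 -0.0993  0.016 ]]
toe R corner [[ 0.4644 -0.1912  0.002 ]]
[[442.2344 253.2604]
 [471.149  214.7846]
 [542.2659 236.2312]
 [519.9324 278.2621]]
wedge [[475.9985 321.9429]
 [494.6913 299.8552]
 [516.9032 308.4305]
 [499.6472 331.4152]]
shift [-0.0212  0.0422  0.1557] turn [-0.0004 -0.0005  0.0075] t 1.85 q [-0.33 -0.53  2.14  0.    1.53 -0.4 ]
```

```bash
python3 to.py 0.4315 -0.075 0.05 95.7
python3 -m jog '[[[-0.018,0.04,0.155],[0,0,-0.036]],[[-0.018,0.04,0.155],[0,0,-0.036]],[[-0.018,0.04,0.155],[0,0,-0.036]],[[-0.018,0.04,0.155],[0,0,-0.036]],[[-0.018,0.04,0.155],[0,0,-0.036]]]'
python3 to.py 0.4315 -0.075 0.005 95.7; python3 -c "
from station import ctrl;print(ctrl.get_obs()['contact_force'])"
```

```text
shift [-0.021   0.0387  0.1557] turn [-0.0003 -0.0005 -0.0344] t 1.85 q [-0.33 -0.53  2.14  0.    1.53 -0.4 ]
t: 2.35
tool_pos: [0.4314, -0.0713, 0.0492]
tool_rot: [-2.102, -2.328, 0.003]
contact_force: [-0.1, -0.2, -0.5]
opening: -0.0
grip_force: 0.0
shift [-0.0038 -0.      0.0442] turn [-0.0047 -0.0023  0.0027] t 2.35 q [-0.33 -0.22  2.19  0.    1.18 -0.44]
[-0.07362167 -0.17103553 -0.50923216]
```

```bash
python3 -m jog '[[[-0.003,0,0.02],[0,0,0]],[[-0.003,0,0.035],[0,0,0]],[[-0.003,0,0.043],[0,0,0]],[[-0.003,0,0.044],[0,0,0]],[[-0.003,0,0.044],[0,0,0]]]'
python3 -m jog '[[[-0.005,0,0],[0,0,0]],[[-0.010,0,0],[0,0,0]],[[-0.015,0,0],[0,0,0]],[[-0.018,0,0],[0,0,0]],[[-0.020,0,0],[0,0,0]]]'
python3 -m jog '[[[-0.003,0,0],[0,0,0]],[[-0.006,0,0],[0,0,0]],[[-0.009,0,0],[0,0,0]],[[-0.012,0,0],[0,0,0]],[[-0.015,0,0],[0,0,0]]]'
```

```text
t: 2.85
tool_pos: [0.4342, -0.076, 0.0087]
tool_rot: [2.105, 2.328, 0.002]
contact_force: [-0.5, -0.2, -0.4]
opening: 0.0001
grip_force: 0.0
t: 3.35
tool_pos: [0.4352, -0.0961, 0.0071]
tool_rot: [-2.108, -2.329, -0.0]
contact_force: [-0.9, 1.0, 1.7]
opening: -0.0003
grip_force: 0.4
t: 3.85
tool_pos: [0.4366, -0.1109, 0.0069]
tool_rot: [-2.107, -2.33, 0.0]
contact_force: [0.2, 0.5, -0.7]
opening: -0.0003
grip_force: 0.4
```

```bash
python3 -m jog '[[[-0.003,0,0],[0,0,0]],[[-0.006,0,0],[0,0,0]],[[-0.008,0,0],[0,0,0]],[[-0.008,0,0],[0,0,0]]]'
python3 - <<'E'
from h import *
o=ctrl.get_obs()
d=optics.get_image('side'); a=cv2.resize(d['image'][130:250,250:390],None,fx=4,fy=4,interpolation=cv2.INTER_CUBIC)
t=optics.get_image('top'); b=cv2.resize(t['image'][160:260,260:380],None,fx=3.5,fy=3.5,interpolation=cv2.INTER_CUBIC)
cv2.imwrite('pics/s2.png',a);cv2.imwrite('pics/t2.png',b)
print('foot px in crops',(proj(d,[[.447,-.231,.0]])-[250,130])*4,(proj(t,[[.447,-.231,.05]])-[260,160])*3.5)
E
```

```text
t: 4.25
tool_pos: [0.4375, -0.119, 0.007]
tool_rot: [2.108, 2.329, -0.0]
contact_force: [0.0, 0.5, 0.7]
opening: -0.0001
grip_force: 0.0
foot px in crops [[358.1887604  258.45161351]] [[212.89455842 228.94979827]]
```

View pics/s2.png

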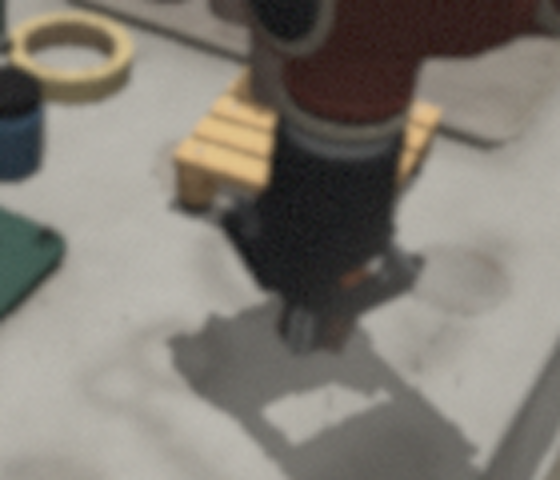

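View pics/t2.png

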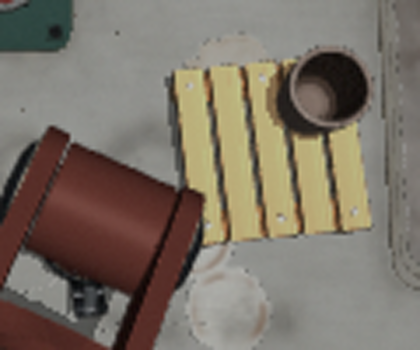

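```bash
python3 - <<'E'
from h import *
o=ctrl.get_obs(); d=optics.get_image('side')
p=np.array(o['tool_pos']); u=np.array([.995,.1,0]); f=np.array([.1,-.995,0])
b=p+f*.011; b[2]=0
pts=[p]+[b+u*k for k in(-.022,0,.022)]+[b+u*k+[0,0,.016] for k in(-.022,0,.022)]
print(((proj(d,pts)-[250,130])*4).round())
hsv=cv2.cvtColor(d['image'],cv2.COLOR_BGR2HSV); m=cv2.inRange(hsv,(0,60,20),(15,255,140))[195:225,315:350]
print(m.sum()//255); q=np.argwhere(m)[:,::-1]+[315,195]; print(((q.min(0)-[250,130])*4,(q.max(0)-[250,130])*4) if len(q) else '')
E
```

```text
[[300. 349.]
 [337. 358.]
 [305. 346.]
 [273. 335.]
 [340. 340.]
 [308. 328.]
 [276. 317.]]
25
(array([340, 268]), array([364, 284]))
```

```bash
python3 - <<'E'
from h import *
o=ctrl.get_obs(); d=optics.get_image('side')
a=cv2.resize(d['image'][180:225,305:365],None,fx=12,fy=12,interpolation=cv2.INTER_CUBIC); a=cv2.convertScaleAbs(a,alpha=1.8)
p=np.array(o['tool_pos']); u=np.array([.995,.1,0]); f=np.array([.1,-.995,0])
b=p+f*.011; b[2]=0
for k in(-.022,.022):
    for h,s in((0,0),(.016,0),(0,.09),(.002,.09)):
        x=((proj(d,b+u*k+f*s+[0,0,h])[0]-[305,180]+.5)*12).astype(int); cv2.circle(a,tuple(map(int,x)),3,(0,255,0),-1)
cv2.imwrite('pics/s3.png',a)
E
```

```text
(no output)
```

View pics/s3.png

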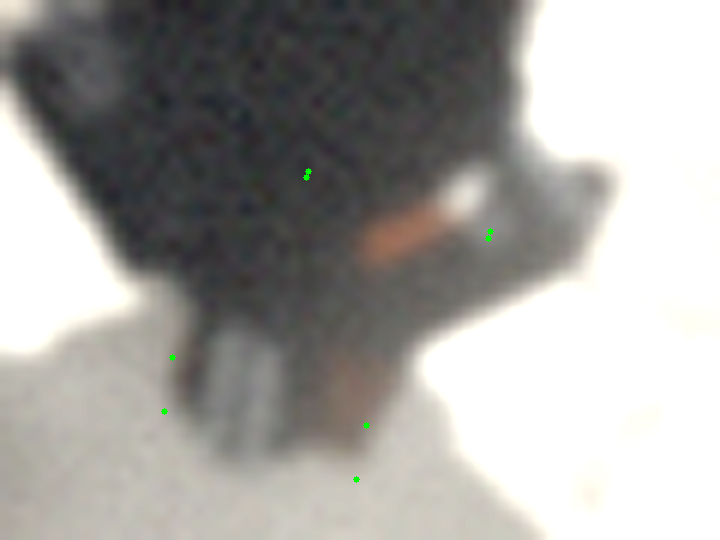

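The side crop shows the butt on both sides of the finger (u about 180–385), so it is centred within about 3 mm. The toe has not reached the foot yet. I'll push on and watch the force.

```bash
python3 -m jog '[[[-0.003,0,0],[0,0,0]],[[-0.005,0,0],[0,0,0]],[[-0.007,0,0],[0,0,0]],[[-0.009,0,0],[0,0,0]],[[-0.010,0,0],[0,0,0]]]' | grep -E 'pos|force'
python3 -m jog '[[[-0.001,0,0],[0,0,0]],[[-0.002,0,0],[0,0,0]],[[-0.003,0,0],[0,0,0]],[[-0.004,0,0],[0,0,0]],[[-0.004,0,0],[0,0,0]]]'| grep -E 'pos|force'
```

```text
tool_pos: [0.4384, -0.1289, 0.007]
contact_force: [-0.5, 1.0, -0.1]
grip_force: 0.3
tool_pos: [0.4388, -0.1328, 0.007]
contact_force: [-0.2, 1.4, -0.3]
grip_force: 0.0
```

```bash
python3 -m jog '[[[-0.001,0,0],[0,0,0]],[[-0.002,0,0],[0,0,0]],[[-0.003,0,0],[0,0,0]],[[-0.004,0,0],[0,0,0]],[[-0.004,0,0],[0,0,0]]]'| grep -E 'pos|force'
```

```text
tool_pos: [0.4392, -0.1368, 0.007]
contact_force: [0.3, -0.5, -0.5]
grip_force: 0.0
```

```bash
python3 -m jog '[[[-0.001,0,0],[0,0,0]],[[-0.002,0,0],[0,0,0]],[[-0.003,0,0],[0,0,0]],[[-0.004,0,0],[0,0,0]],[[-0.004,0,0],[0,0,0]]]'| grep -E 'pos|force'
```

```text
tool_pos: [0.4396, -0.1408, 0.007]
contact_force: [0.2, 0.3, 0.0]
grip_force: 0.0
```

```bash
python3 -m jog '[[[-0.001,0,0],[0,0,0]],[[-0.002,0,0],[0,0,0]],[[-0.003,0,0],[0,0,0]],[[-0.003,0,0],[0,0,0]]]'| grep -E 'pos|t_force'
```

```text
tool_pos: [0.4399, -0.1438, 0.007]
contact_force: [0.2, -0.6, -1.0]
```

```bash
python3 -m jog '[[[-0.001,0,0],[0,0,0]],[[-0.002,0,0],[0,0,0]],[[-0.003,0,0],[0,0,0]],[[-0.003,0,0],[0,0,0]]]'| grep -E 'pos|t_force'
```

```text
tool_pos: [0.4403, -0.1468, 0.007]
contact_force: [-0.1, 1.1, 0.4]
```

```bash
python3 -m jog '[[[-0.001,0,0],[0,0,0]],[[-0.002,0,0],[0,0,0]],[[-0.003,0,0],[0,0,0]],[[-0.003,0,0],[0,0,0]]]'| grep -E 'pos|t_force'
```

```text
tool_pos: [0.4405, -0.1496, 0.007]
contact_force: [-0.9, 0.9, 1.5]
```

```bash
python3 -m jog '[[[-0.001,0,0],[0,0,0]],[[-0.002,0,0],[0,0,0]],[[-0.002,0,0],[0,0,0]]]'| grep -E 'pos|t_force'; python3 -m jog '[[[0,0,0],[0,0,0]]]'| grep -E 'pos|t_force'
```

```text
tool_pos: [0.4405, -0.1507, 0.007]
contact_force: [-0.4, 5.6, 1.7]
tool_pos: [0.4405, -0.1506, 0.0069]
contact_force: [-0.8, 4.6, 3.1]
```

```bash
python3 -m jog '[[[-0.001,0,0],[0,0,0]],[[-0.002,0,0],[0,0,0]],[[-0.002,0,0],[0,0,0]]]'| grep -E 'pos|t_force'; python3 -m jog '[[[0,0,0],[0,0,0]]]'| grep -E 'pos|t_force'
```

```text
tool_pos: [0.4406, -0.1518, 0.0069]
contact_force: [-1.0, 9.0, 5.3]
tool_pos: [0.4406, -0.1518, 0.0069]
contact_force: [-0.9, 8.3, 5.3]
```

```bash
python3 -m jog '[[[0.002,0,0],[0,0,0]],[[0.005,0,0],[0,0,0]],[[0.012,0,0],[0,0,0]],[[0.025,0,0],[0,0,0]],[[0.04,0,0],[0,0,0]]]'| grep -E 'pos|t_force'
python3 -m jog '[[[0.01,0,-0.04],[0,0,0]],[[0.03,0,-0.08],[0,0,0]],[[0.07,0,-0.12],[0,0,0]],[[0.12,0,-0.12],[0,0,0]],[[0.15,0,-0.12],[0,0,0]]]'| grep -E 'pos|t_force'
python3 -m jog '[[[0.05,0,0],[0,0,0]],[[0.08,0,0],[0,0,0]],[[0.08,0,0],[0,0,0]],[[0.08,0,0],[0,0,0]]]'| grep -E 'pos|t_force'
python3 - <<'E'
from h import *
np.set_printoptions(precision=4,suppress=True)
d=optics.get_image('top');s=optics.get_image('side')
hsv=cv2.cvtColor(d['image'],cv2.COLOR_BGR2HSV)
def rect(lo,hi,box):
    m=cv2.inRange(hsv,lo,hi);k=np.zeros_like(m);x0,y0,x1,y1=box;k[y0:y1,x0:x1]=m[y0:y1,x0:x1]
    k=cv2.morphologyEx(k,cv2.MORPH_OPEN,np.ones((2,2)))
    return cv2.minAreaRect(np.argwhere(k)[:,::-1].astype(np.float32))
for n,b,lo,hi,z in(('wedge',(285,215,325,245),(0,70,20),(14,255,130),.012),('stand',(300,170,372,235),(15,60,130),(35,255,255),.05)):
    r=rect(lo,hi,b); c=back(d,cv2.boxPoints(r),z); print(n,r,'\n',c)
a=cv2.resize(s['image'][130:220,270:390],None,fx=6,fy=6,interpolation=cv2.INTER_CUBIC); cv2.imwrite('pics/s4.png',a)
E
```

```text
tool_pos: [0.4367, -0.1128, 0.007]
contact_force: [0.0, 0.0, 0.2]
tool_pos: [0.4223, 0.0383, 0.1293]
contact_force: [0.7, 0.1, -0.4]
tool_pos: [0.4132, 0.1162, 0.1267]
contact_force: [-0.7, -0.1, -0.4]
wedge ((310.92120361328125, 228.09384155273438), (14.03399658203125, 27.721473693847656), 85.03025817871094) 
 [[ 0.4594 -0.1637  0.012 ]
 [ 0.4666 -0.2476  0.012 ]
 [ 0.4244 -0.2499  0.012 ]
 [ 0.4173 -0.1666  0.012 ]]
stand ((338.60894775390625, 203.08912658691406), (50.2493782043457, 51.54292678833008), 84.2894058227539) 
 [[ 0.5806 -0.2041  0.05  ]
 [ 0.5959 -0.3579  0.05  ]
 [ 0.4465 -0.3652  0.05  ]
 [ 0.4317 -0.2149  0.05  ]]
```

View pics/s4.png

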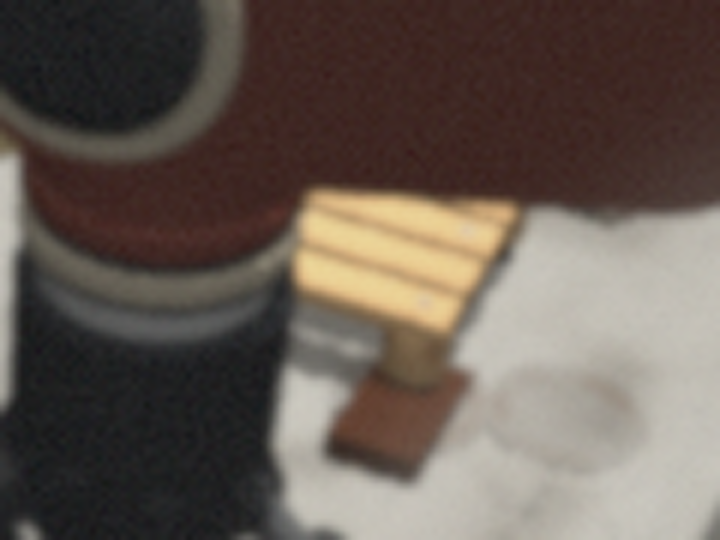

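The side crop shows the wedge squarely under the front-left foot (foot at (415, 370), butt at (375, 460)), and the stand has not moved (centre within 1 mm). Next is the press on the corner.

```bash
python3 to.py 0.446 -0.230 0.11 95.7
python3 -m jog '[[[-0.05,0,0],[0,0,0]],[[-0.1,0,0],[0,0,0]],[[-0.15,0,0],[0,0,0]],[[-0.2,0,0],[0,0,0]],[[-0.23,0,0],[0,0,0]]]'| grep -E 'pos|t_force'
python3 to.py 0.446 -0.230 0.09 95.7
```

```text
shift [-0.3465 -0.0022  0.0169] turn [-0.0002  0.0003  0.0003] t 9.95 q [ 0.1  -0.36  2.16 -0.    1.34 -0.  ]
tool_pos: [0.4365, -0.1179, 0.1273]
contact_force: [-0.1, 0.7, 0.0]
shift [-0.1125 -0.0012  0.0374] turn [ 0.0006  0.0012 -0.0046] t 10.45 q [-0.43 -0.29  2.11 -0.    1.33 -0.52]
```

```bash
python3 -m jog '[[[-0.045,0,0],[0,0,0]],[[-0.085,0,0.01],[0,0,0]],[[-0.105,0,0.03],[0,0,0]],[[-0.112,0,0.037],[0,0,0]],[[-0.112,0,0.037],[0,0,0]]]'| grep -E 'pos|t_force'
python3 -m jog '[[[0,0,0.012],[0,0,0]],[[0,0,0.022],[0,0,0]],[[0,0,0.029],[0,0,0]],[[0,0,0.031],[0,0,0]],[[0,0,0.031],[0,0,0]]]'| grep -E 'pos|t_force'
```

```text
tool_pos: [0.4466, -0.2256, 0.0884]
contact_force: [-0.5, 1.1, 1.1]
tool_pos: [0.4479, -0.2245, 0.0585]
contact_force: [-0.5, 0.5, -0.5]
```

```bash
python3 -m jog '[[[-0.005,0,0.002],[0,0,0]],[[-0.005,0,0.004],[0,0,0]],[[-0.005,0,0.006],[0,0,0]],[[-0.005,0,0.007],[0,0,0]],[[-0.005,0,0.007],[0,0,0]]]'| grep -E 'pos|t_force'
```

```text
tool_pos: [0.4484, -0.23, 0.0518]
contact_force: [0.0, 0.3, 0.3]
```

```bash
python3 -m jog '[[[0,0,0.001],[0,0,0]],[[0,0,0.001],[0,0,0]]]'| grep -E 'pos|t_force'
```

```text
tool_pos: [0.4485, -0.2301, 0.0509]
contact_force: [-0.2, -0.6, -0.1]
```

```bash
python3 -m jog '[[[0,0,0.001],[0,0,0]],[[0,0,0.001],[0,0,0]]]'| grep -E 'pos|t_force'
```

```text
tool_pos: [0.4487, -0.2302, 0.0501]
contact_force: [-0.1, 0.9, -0.3]
```

```bash
python3 -m jog '[[[0,0,0.001],[0,0,0]],[[0,0,0.001],[0,0,0]]]'| grep -E 'pos|t_force'
```

```text
tool_pos: [0.4487, -0.2302, 0.05]
contact_force: [-3.5, 1.9, 5.9]
```

```bash
python3 -m jog '[[[0,0,0.001],[0,0,0]],[[0,0,0.001],[0,0,0]]]'| grep -E 'pos|t_force'
```

```text
tool_pos: [0.4487, -0.2302, 0.0499]
contact_force: [-5.7, 3.0, 12.6]
```

```bash
python3 -m jog '[[[0.0004,-0.0008,0.0005],[0,0,0]],[[0.0004,-0.0008,0.0005],[0,0,0]],[[0.0004,-0.0008,0.0005],[0,0,0]],[[0.0004,-0.0008,0.0005],[0,0,0]],[[0.0004,-0.0008,0.0005],[0,0,0]]]'| grep -E 'pos|t_force'
```

```text
tool_pos: [0.4487, -0.2302, 0.0499]
contact_force: [-2.7, 3.9, 11.7]
```

```bash
python3 -m jog '[[[0.0003,-0.0003,0.0006],[0,0,0]],[[0.0003,-0.0003,0.0006],[0,0,0]],[[0.0003,-0.0003,0.0006],[0,0,0]],[[0.0003,-0.0003,0.0006],[0,0,0]],[[0.0003,-0.0003,0.0006],[0,0,0]]]'| grep -E 'pos|t_force'
```

```text
tool_pos: [0.4487, -0.2302, 0.0499]
contact_force: [-4.8, 3.9, 14.6]
```

The deck holds at 49.9 mm under 14.6 N, so it doesn't rock. I'll release straight up, back away and check.

```bash
python3 -m jog '[[[0,0,-0.002],[0,0,0]],[[0,0,-0.006],[0,0,0]],[[0,0,-0.02],[0,0,0]],[[0,0,-0.05],[0,0,0]],[[0,0,-0.08],[0,0,0]]]'| grep -E 'pos|t_force'
python3 -m jog '[[[0.05,0,0],[0,0,0]],[[0.1,0,0],[0,0,0]],[[0.15,0,0],[0,0,0]],[[0.2,0,0],[0,0,0]],[[0.25,0,0],[0,0,0]]]'| grep -E 'pos|t_force'
python3 -m jog '[[[0.05,0,0],[0,0,0]],[[0.1,0,0],[0,0,0]],[[0.15,0,0],[0,0,0]],[[0.2,0,0],[0,0,0]],[[0.2,0,0],[0,0,0]]]'| grep -E 'pos|t_force'
python3 - <<'E'
from h import *
np.set_printoptions(precision=4,suppress=True)
d=optics.get_image('top');s=optics.get_image('side')
hsv=cv2.cvtColor(d['image'],cv2.COLOR_BGR2HSV)
m=cv2.inRange(hsv,(15,60,130),(35,255,255));k=np.zeros_like(m);k[170:235,300:372]=m[170:235,300:372]
k=cv2.morphologyEx(k,cv2.MORPH_OPEN,np.ones((2,2)))
print(back(d,cv2.boxPoints(cv2.minAreaRect(np.argwhere(k)[:,::-1].astype(np.float32))),.05).mean(0))
a=cv2.resize(s['image'][120:220,260:390],None,fx=4,fy=4,interpolation=cv2.INTER_CUBIC)
b=cv2.resize(d['image'][140:240,230:380],(600,400),interpolation=cv2.INTER_CUBIC)
c=np.zeros((800,600,3),np.uint8);c[:400,:520]=a;c[400:]=b;cv2.imwrite('pics/f.png',cv2.resize(c,(450,600)))
E
```

```text
tool_pos: [0.4468, -0.2291, 0.1276]
contact_force: [0.1, -1.5, 1.2]
tool_pos: [0.422, 0.0209, 0.1278]
contact_force: [0.5, 0.5, 0.0]
tool_pos: [0.4012, 0.2231, 0.1279]
contact_force: [0.2, -1.0, -0.6]
[ 0.5137 -0.2855  0.05  ]
```

View pics/f.png

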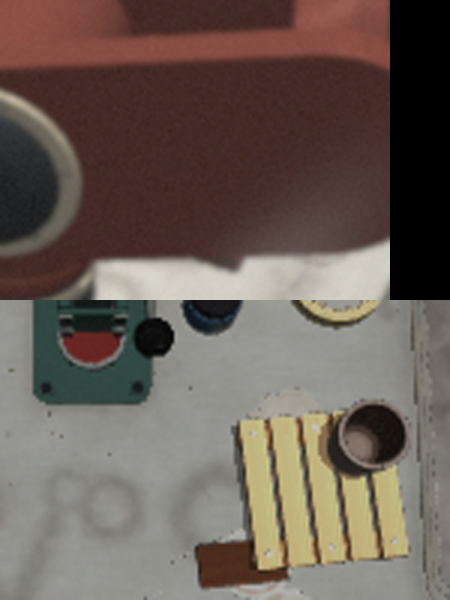

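The top view shows the wedge in place under the corner (195–288, 542–587), with the stand and pot where they were and the arm clear of everything.

```bash
python3 -c "
from station import job; print(job.finish_job())"
```

```text
the job is handed in; nothing more can be done
None
```

The wedge is snug under the stand's short front-left foot; the corner gave only about 0.1 mm under a 14.6 N fingertip press, the stand has not shifted measurably, and the job is handed in with the arm clear.

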